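# Fetch the stain jar from behind the reagent bottles and set it to stir

## Robot

A 7-joint arm with a two-finger parallel gripper is mounted at the origin on the work surface. World frame = base frame: x ahead of the robot, y to its left, z up, the work surface at z = 0. Lengths are in m, angles in rad, forces in N, time in s.
With the tool pointing down it reaches from about 0.425 to 0.975 m from the base axis. Payload 16.7 kg.
Tool frame: the origin (TCP) lies midway between the tips of the shut fingers; the grasp point (between the pads) lies 19 mm behind it (r.grip_point_offset is the distance from the TCP to the grasp point, in m); z points along the fingers, y is the direction in which the jaws open and shut (so a half turn about z gives the same grasp; the last joint's range is limited). The gripper opens to 85 mm and grips with 20 to 120 N. Pads are 22 mm wide; open, the fingers measure 114 mm over their backs; the gripper's body (76 mm by 85 mm) begins 54 mm behind the grasp point. The pads swing forward as they close: fully open they stand 13 mm farther back than shut.
Start: joints at [-0.149, 0.426, 0.074, 1.606, -0.034, 1.111, -0.067], TCP at [0.675, -0, 0.231] pointing down, gripper open.
Joint ranges: [-2.85, 2.85], [-0.5, 2.14], [-1.23, 1.37], [0.21, 2.46], [-1.02, 4.16], [0.16, 2.05], [-2.73, 2.73]. Speed limits (rad/s): [1.89, 1.89, 2.39, 2.39, 3.01, 3.01, 3.01].

## Interface

Orientations are given as a unit quaternion [x, y, z, w].
In Python, from bench import r, eoat, kin, sense, get_image, finish_job gives the robot as it stands. Calls block until the motion is done:
- r.move_to(position, orientation): joint-space move of the TCP to a pose.
- r.move_linear(position, attitude=None, vel=0.15): straight line of the TCP; attitude=None keeps the orientation; vel is the mean speed in m/s.
- r.move_j(angles): joint-space move.
- eoat.set_gripper(opening, effort=None): finger opening in m; effort is the grip in N (None keeps the last); returns when the fingers have stopped.
- r.sleep(seconds).
- kin.solve_ik(position, orientation): joint angles nearest the present ones, or None.
- sense(): the state.
- get_image(name): name is "scene" or "side" or "wrist"; returns a dict with "img" (420x560x3 uint8, blue, green, red), "fx", "fy", "cx", "cy" (pixels), "T" (4x4, takes a point from camera to world coordinates); the wrist camera has in their place "hand_eye" (4x4, takes a point from camera to tool coordinates, whose origin is the TCP and whose axes are the flange's). Camera axes: x right, y up, looking along -z (the intrinsics and any distortion apply to the point x, -y, -z); pixel columns grow to the right and rows downward; lengths in m; the calibration is good to about 2 mm. A picture is of the moment at which its call begins: read the wrist's pose just before it. There is no depth.
A pose or a line that the arm cannot do raises r.IKError and nothing moves.
- finish_job(): hands the job in, once; it reports no verdict.
The state is a dict: "time": time; "joints": joint angles; "dq": joint speeds; "joint_efforts": joint torques, N m; "position": TCP position; "orientation": TCP orientation; "wrist_force": force on the tool from outside, world axes, zero at the start; "ft_torque": the same for the moment, N m; "width": finger opening in m.
Only numpy, scipy, OpenCV 4.12 (cv2) and the standard library are available. Lean on these libraries where they do the work, as an engineer would, in place of code of your own. Each camera call takes 0.05 s, during which the arm holds its last target. There are 200 camera calls.

## Task

The jar of stain with the violet lid stands hemmed in at the back of the bottle caddy: move the three bottles around it over onto the steel tray, then stand the jar in the middle of the magnetic stirrer's plate. Only when it stands there, put each bottle back on the coaster of its cap's colour, well centred. Keep bottles and jar upright, set them down rather than dropping them, and leave the white-lidded jar where it is.

Things in the scene. Friction and masses are not known exactly. Their poses are not given: they have to be found in the camera images.
- bottle_red: Reagent bottle: white plastic bottle with a RED screw cap; round, 158 mm high, about 0.28 kg: body 56 mm in diameter up to 92 mm, sloping shoulder to 114 mm, neck, then the cap, 36 mm in diameter, from 128 to 158 mm. All three bottles have this shape. At first on the coaster of its cap's colour. Origin: centre of the underside, z up. Best lifted by the cap.
- bottle_blue: Reagent bottle: brown bottle with a BLUE screw cap; round, 158 mm high, about 0.28 kg: body 56 mm in diameter up to 92 mm, sloping shoulder to 114 mm, neck, then the cap, 36 mm in diameter, from 128 to 158 mm. All three bottles have this shape. At first on the coaster of its cap's colour. Origin: centre of the underside, z up. Best lifted by the cap.
- bottle_yellow: Reagent bottle: pale blue-grey bottle with a YELLOW screw cap; round, 158 mm high, about 0.28 kg: body 56 mm in diameter up to 92 mm, sloping shoulder to 114 mm, neck, then the cap, 36 mm in diameter, from 128 to 158 mm. All three bottles have this shape. At first on the coaster of its cap's colour. Origin: centre of the underside, z up. Best lifted by the cap.
- coaster_red: RED flat round coaster, 66 mm in diameter, 3 mm thick, with a tongue 24 mm wide towards -x (tip 55 mm from the centre), fixed in the caddy: place of the red-capped bottle. Origin: centre of its disc's underside; x axis towards the caddy's raised back. Caddy: cream tray 162 (x) by 220 mm, lip 15 mm. One coaster at its front, left and right; which colour is where changes.
- coaster_blue: BLUE flat round coaster, 66 mm in diameter, 3 mm thick, with a tongue 24 mm wide towards -x (tip 55 mm from the centre), fixed in the caddy: place of the blue-capped bottle. Origin: centre of its disc's underside; x axis towards the caddy's raised back. Caddy: cream tray 162 (x) by 220 mm, lip 15 mm. One coaster at its front, left and right; which colour is where changes.
- coaster_yellow: YELLOW flat round coaster, 66 mm in diameter, 3 mm thick, with a tongue 24 mm wide towards -x (tip 55 mm from the centre), fixed in the caddy: place of the yellow-capped bottle. Origin: centre of its disc's underside; x axis towards the caddy's raised back. Caddy: cream tray 162 (x) by 220 mm, lip 15 mm. One coaster at its front, left and right; which colour is where changes.
- stain_jar: Stain jar: squat, round, dark purple, VIOLET lid, diameter 54, height 55 mm (lid: top 16), 0.16 kg. At first on the caddy's floor, bottles close in front, left and right (62 mm between centres), the caddy's back wall (45 mm high) 8 mm behind it. Origin: centre of underside, z up; at first x points to the back wall, y along it: grip from left and right (along y) once the bottles are gone.
- stirrer_plate (a point): Centre of the top of the magnetic stirrer's round plate: white, 132 mm in diameter, 83 mm above the bench, grey spot in its middle. Stirrer: fixed white box 190 (x) by 160 mm, 65 mm high, panel towards the robot, a rod socket 74 mm high at its far left corner; z up. It stands left or right of the caddy, the steel tray on the other side.
- side_tray: Shallow empty stainless steel tray, fixed, 300 mm along its x and 150 mm along its y, rim 18 mm high, walls and floor 3 mm thick. Origin: centre of the underside (its floor's top is 3 mm higher), z up. It has room for the three bottles in a row along x, 85 mm apart.
- spare_jar: Another squat jar of the same shape and size, with a WHITE lid and pale contents, on the bench between the robot and the caddy: not wanted. Origin: centre of the underside.

How it is judged:
On the way, in this order (a step that is already met when the one before it is completed fails the run):
1. all three bottles stand on the steel tray, let go (x of bottle_red in the frame of side_tray between -0.12 and 0.12 m and y of bottle_red in the frame of side_tray between -0.048 and 0.048 m and z of each of bottle_red, bottle_blue, bottle_yellow in the frame of side_tray below 0.01 m and angle between each of bottle_red, bottle_blue, bottle_yellow's own z axis and vertical below 0.1 rad and linear speed of each of bottle_red, bottle_blue, bottle_yellow below 0.03 m/s and angular speed of each of bottle_red, bottle_blue, bottle_yellow below 0.3 rad/s and x of bottle_blue in the frame of side_tray between -0.12 and 0.12 m and y of bottle_blue in the frame of side_tray between -0.048 and 0.048 m and x of bottle_yellow in the frame of side_tray between -0.12 and 0.12 m and y of bottle_yellow in the frame of side_tray between -0.048 and 0.048 m and contact force between each of bottle_red, bottle_blue, bottle_yellow and the fingers below 0.2 N), for 0.2 s.
2. the stain jar stands in the middle of the stirrer's plate, let go, with the three bottles still on the tray (horizontal distance between stain_jar and stirrer_plate below 0.015 m and z of stain_jar in the frame of stirrer_plate between -0.006 and 0.006 m and angle between each of stain_jar, bottle_red, bottle_blue, bottle_yellow's own z axis and vertical below 0.1 rad and linear speed of each of stain_jar, bottle_red, bottle_blue, bottle_yellow below 0.03 m/s and angular speed of each of stain_jar, bottle_red, bottle_blue, bottle_yellow below 0.3 rad/s and contact force between stain_jar and the fingers below 0.2 N and x of bottle_red in the frame of side_tray between -0.12 and 0.12 m and y of bottle_red in the frame of side_tray between -0.048 and 0.048 m and z of each of bottle_red, bottle_blue, bottle_yellow in the frame of side_tray below 0.01 m and x of bottle_blue in the frame of side_tray between -0.12 and 0.12 m and y of bottle_blue in the frame of side_tray between -0.048 and 0.048 m and x of bottle_yellow in the frame of side_tray between -0.12 and 0.12 m and y of bottle_yellow in the frame of side_tray between -0.048 and 0.048 m), for 0.2 s.
3. each bottle stands on the coaster of its colour, let go (horizontal distance between bottle_red and coaster_red below 0.013 m and z of bottle_red in the frame of coaster_red below 0.008 m and angle between each of bottle_red, bottle_blue, bottle_yellow's own z axis and vertical below 0.1 rad and linear speed of each of bottle_red, bottle_blue, bottle_yellow below 0.03 m/s and angular speed of each of bottle_red, bottle_blue, bottle_yellow below 0.3 rad/s and horizontal distance between bottle_blue and coaster_blue below 0.013 m and z of bottle_blue in the frame of coaster_blue below 0.008 m and horizontal distance between bottle_yellow and coaster_yellow below 0.013 m and z of bottle_yellow in the frame of coaster_yellow below 0.008 m and contact force between each of bottle_red, bottle_blue, bottle_yellow and the fingers below 0.2 N), for 0.2 s.
At the end, for the whole second after the job is handed in: The stain jar stands upright on the stirrer's plate within 15 mm of its centre, and each bottle stands upright on the coaster of its cap's colour within 13 mm of the coaster's centre; all released and at rest (all of step 3 and horizontal distance between stain_jar and stirrer_plate below 0.015 m and z of stain_jar in the frame of stirrer_plate between -0.006 and 0.006 m and angle between stain_jar's own z axis and vertical below 0.1 rad and linear speed of stain_jar below 0.03 m/s and angular speed of stain_jar below 0.3 rad/s and contact force between stain_jar and the fingers below 0.2 N); the robot touches nothing.
It fails at once if a bottle or the stain jar tipped more than about 35 degrees (angle between any of bottle_red, bottle_blue, bottle_yellow, stain_jar's own z axis and vertical above 0.6 rad).
It fails at once if a bottle let go with its foot more than 60 mm above the bench, or the stain jar more than 140 mm above the bench (57 mm above the plate) ((height (world z) of bottle_red above 0.06 m and contact force between bottle_red and anything else below 0.02 N) or (height (world z) of bottle_blue above 0.06 m and contact force between bottle_blue and anything else below 0.02 N) or (height (world z) of bottle_yellow above 0.06 m and contact force between bottle_yellow and anything else below 0.02 N) or (height (world z) of stain_jar above 0.14 m and contact force between stain_jar and anything else below 0.02 N)).
It fails at once if the white-lidded jar moved more than 30 mm (distance of spare_jar from where it was at the start of the episode above 0.03 m).
It also fails if it takes over 131 s, if anything falls off the work surface, if the arm or the gripper's body presses on something with over 40 N, if the wrist force passes 120 N, or if a joint passes its speed limit or range.

## Working session

There is one attempt and no reset: what is moved stays moved. The work goes in short steps, each a Python script; the robot and the scene stay as the last script left them, time stands still between calls to the robot, and variables do not carry over. Pictures are saved under pics/ and viewed, about 12 in all and at most 16, crops included, and the job is handed in when it is done.

```bash
ls; mkdir -p pics
python3 - <<'E'
from bench import r, eoat, kin, sense, get_image
import cv2, numpy as np
s=sense(); print(s['time'],s['position'],s['orientation'],s['width'])
for n in ['scene','side','wrist']:
    d=get_image(n); cv2.imwrite(f'pics/{n}0.png',d['img'])
    print(n,[d[k] for k in('fx','fy','cx','cy')],[k for k in d if k not in('img',)]); print(np.round(d.get('T',d.get('hand_eye')),4).tolist())
a=cv2.imread('pics/scene0.png');b=cv2.imread('pics/side0.png')
E
```

```text
pics
0.0 [ 6.74573678e-01 -2.69340590e-05  2.30593947e-01] [ 7.07123582e-01  7.07089659e-01 -5.05121096e-04 -4.46125901e-04] 0.08545066562545174
scene [472.08056193609065, 472.08056193609065, 285.51720805765166, 212.56773102334762] ['fx', 'fy', 'cx', 'cy', 'T']
[[-0.1679, -0.8411, 0.5141, 1.0749], [0.9858, -0.1429, 0.0882, 0.0807], [-0.0008, 0.5217, 0.8532, 0.9761], [0.0, 0.0, 0.0, 1.0]]
side [403.75287565834367, 403.75287565834367, 273.70466465223006, 213.46134628296986] ['fx', 'fy', 'cx', 'cy', 'T']
[[0.8142, 0.3642, -0.4522, 0.2022], [-0.5804, 0.4909, -0.6497, -0.4675], [-0.0147, 0.7915, 0.611, 0.55], [0.0, 0.0, 0.0, 1.0]]
wrist [290.37411128540526, 290.37411128540526, 276.8592112417108, 210.81596153924684] ['fx', 'fy', 'cx', 'cy', 'hand_eye']
[[-0.0007, 0.9538, 0.3004, 0.0776], [1.0, 0.0005, 0.0006, 0.0003], [0.0004, 0.3004, -0.9538, -0.1424], [0.0, 0.0, 0.0, 1.0]]
```

View pics/scene0.png

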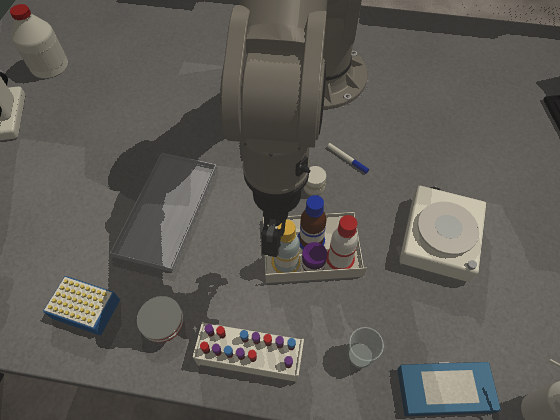

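View pics/side0.png

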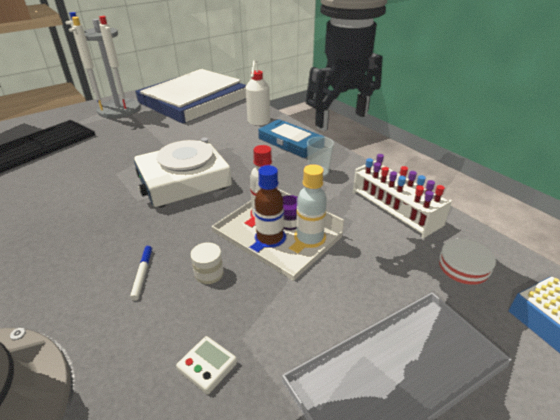

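View pics/wrist0.png

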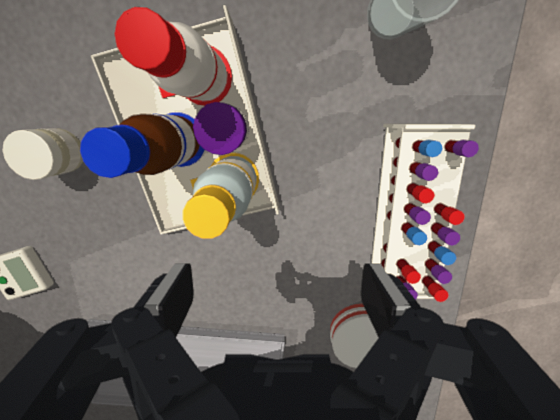

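```bash
cat > h.py <<'E'
import numpy as np, cv2
from scipy.spatial.transform import Rotation as R
from bench import r, eoat, kin, sense, get_image, finish_job
def snap(n,name=None):
    s=sense(); d=get_image(n)
    if 'T' not in d:
        T=np.eye(4); T[:3,:3]=R.from_quat(s['orientation']).as_matrix(); T[:3,3]=s['position']; d['T']=T@d['hand_eye']
    if name: cv2.imwrite(f'pics/{name}.png',d['img'])
    return d
def ray(d,uv):
    v=np.array([(uv[0]-d['cx'])/d['fx'],-(uv[1]-d['cy'])/d['fy'],-1.])
    v=d['T'][:3,:3]@v; return d['T'][:3,3],v/np.linalg.norm(v)
def onz(d,uv,z):
    o,v=ray(d,uv); return o+v*(z-o[2])/v[2]
def proj(d,p):
    q=np.linalg.inv(d['T'])@np.r_[p,1]; return np.array([d['cx']+d['fx']*q[0]/-q[2],d['cy']+d['fy']*q[1]/q[2]])
def cross(rays):
    A=np.zeros((3,3));b=np.zeros(3)
    for o,v in rays:
        P=np.eye(3)-np.outer(v,v);A+=P;b+=P@o
    p=np.linalg.solve(A,b); return p,[np.linalg.norm((np.eye(3)-np.outer(v,v))@(p-o))*1e3 for o,v in rays]
HUE={'red':(172,7),'blue':(105,125),'yellow':(18,32),'violet':(130,160)}
def mask(img,c,smin=130,vmin=40):
    h,s,v=cv2.split(cv2.cvtColor(img,cv2.COLOR_BGR2HSV)); a,b=HUE[c]
    hm=(h>=a)&(h<=b) if a<b else (h>=a)|(h<=b)
    return (hm&(s>smin)&(v>vmin)).astype(np.uint8)
def blob(d,c,roi=None,**k):
    m=mask(d['img'],c,**k)
    if roi: x0,y0,x1,y1=roi; t=np.zeros_like(m); t[y0:y1,x0:x1]=m[y0:y1,x0:x1]; m=t
    n,l,st,ce=cv2.connectedComponentsWithStats(m); i=1+np.argmax(st[1:,4])
    return ce[i],st[i],(l==i).astype(np.uint8)
def quat(yaw): # tool down; tool y along world direction yaw
    y=np.array([np.cos(yaw),np.sin(yaw),0]);z=np.array([0,0,-1.]);return R.from_matrix(np.c_[np.cross(y,z),y,z]).as_quat()
E
python3 - <<'E'
from h import *
S=snap('scene');D=snap('side');W=snap('wrist')
rois={'red':[(330,205,365,245),(245,140,280,170),(100,0,190,80)],'blue':[(300,190,330,220),(250,160,285,195),(70,110,152,190)],'yellow':[(270,215,300,245),(295,160,330,192),(170,180,240,250)],'violet':[(295,235,335,272),(275,190,302,235),(185,95,255,160)]}
for c in rois:
    rays=[];
    for d,roi in zip((S,D,W),rois[c]):
        ce,st,_=blob(d,c,roi,smin=100); print(c,np.round(ce,1),st.tolist()); rays.append(ray(d,ce))
    p,e=cross(rays); print(c,p.round(4),np.round(e,1))
for uv in [(165,155),(216,164),(172,270),(113,258)]: print('tray',onz(S,uv,.018).round(3))
print('plate',onz(S,(448,229),.083).round(3),onz(D,(186,156),.083).round(3))
print('spare',onz(S,(315,177),.05).round(3))
for uv in [(262,212),(355,212),(366,277),(265,281)]: print('caddy',onz(S,uv,.015).round(3))
E
```

```text
red [347.2 226. ] [338, 215, 20, 23, 360]
red [262.  154.9] [253, 145, 19, 21, 334]
red [149.5  42. ] [114, 7, 72, 71, 3681]
red [0.5889 0.1252 0.1521] [2.1 0.4 2.3]
blue [314.5 205.8] [306, 195, 18, 22, 333]
blue [267.7 177. ] [259, 165, 19, 25, 408]
blue [114.1 150.4] [80, 125, 70, 53, 2906]
blue [0.5519 0.0533 0.1507] [1.7 0.7 2.1]
yellow [288.5 231.7] [280, 219, 16, 24, 258]
yellow [312.6 176.2] [302, 164, 21, 25, 441]
yellow [208.7 211.4] [183, 185, 53, 54, 2159]
yellow [0.6204 0.0074 0.15  ] [1.3 0.9 0.7]
violet [313.6 253.6] [303, 242, 24, 25, 344]
violet [289.5 206.4] [283, 196, 14, 24, 285]
violet [218.9 128.1] [192, 102, 54, 53, 2159]
violet [0.6119 0.0654 0.0502] [2.9 1.4 3.5]
tray [ 0.378 -0.353  0.018]
tray [ 0.385 -0.217  0.018]
tray [ 0.687 -0.241  0.018]
tray [ 0.68  -0.381  0.018]
plate [0.519 0.343 0.083] [0.511 0.33  0.083]
spare [0.406 0.038 0.05 ]
caddy [ 0.504 -0.074  0.015]
caddy [0.466 0.145 0.015]
caddy [0.63  0.184 0.015]
caddy [ 0.677 -0.033  0.015]
```

Run:
```python
from h import *
P={'red':(.589,.125),'blue':(.552,.053),'jar':(.612,.065),'yellow':(.620,.007),'t1':(.447,-.29),'t3':(.617,-.306),'plate':(.513,.335)}
for yaw in (1.83,-1.31):
    for k,p in P.items():
        for z in (.03,.25,.32):
            q=kin.solve_ik([*p,z],quat(yaw)); print(yaw,k,z,None if q is None else np.round(q,2))
```

```text
1.83 red 0.03 [-0.08  0.57 -0.3   1.9   0.25  0.71  1.3 ]
1.83 red 0.25 [-0.05  0.31 -0.33  1.74  0.11  1.11  1.42]
1.83 red 0.32 [-0.06  0.26 -0.31  1.65  0.08  1.25  1.44]
1.83 blue 0.03 [ 0.02  0.51 -0.29  2.01  0.23  0.65  1.41]
1.83 blue 0.25 [ 0.05  0.23 -0.3   1.84  0.08  1.08  1.55]
1.83 blue 0.32 [ 0.03  0.17 -0.28  1.75  0.05  1.22  1.57]
1.83 jar 0.03 [ 0.01  0.59 -0.29  1.87  0.24  0.72  1.41]
1.83 jar 0.25 [ 0.03  0.33 -0.31  1.71  0.11  1.12  1.52]
1.83 jar 0.32 [ 0.02  0.28 -0.29  1.62  0.08  1.25  1.55]
1.83 yellow 0.03 [ 0.1   0.59 -0.28  1.86  0.24  0.72  1.52]
1.83 yellow 0.25 [ 0.11  0.34 -0.29  1.7   0.1   1.12  1.62]
1.83 yellow 0.32 [ 0.1   0.29 -0.27  1.61  0.08  1.25  1.64]
1.83 t1 0.03 [ 0.61  0.48 -0.19  2.06  0.15  0.61  2.15]
1.83 t1 0.25 [ 0.52  0.18 -0.07  1.9   0.01  1.06  2.27]
1.83 t1 0.32 [ 0.48  0.12 -0.03  1.81  0.    1.21  2.28]
1.83 t3 0.03 [ 0.53  0.67 -0.24  1.69  0.2   0.8   2.04]
1.83 t3 0.25 [ 0.5   0.44 -0.18  1.54  0.08  1.17  2.13]
1.83 t3 0.32 [ 0.48  0.4  -0.16  1.45  0.06  1.3   2.15]
1.83 plate 0.03 [-0.41  0.59 -0.35  1.87  0.29  0.
[... 680 characters left out ...]
3 [-0.33  0.59  0.28  1.89 -0.25  0.69 -1.21]
-1.31 yellow 0.25 [-0.38  0.33  0.33  1.73 -0.12  1.1  -1.32]
-1.31 yellow 0.32 [-0.38  0.28  0.33  1.64 -0.09  1.24 -1.34]
-1.31 t1 0.03 [ 0.16  0.5   0.37  2.09 -0.31  0.6  -0.56]
-1.31 t1 0.25 [ 0.05  0.18  0.46  1.92 -0.09  1.06 -0.76]
-1.31 t1 0.32 [ 0.04  0.12  0.46  1.83 -0.06  1.2  -0.79]
-1.31 t3 0.03 [ 0.14  0.69  0.32  1.72 -0.28  0.78 -0.71]
-1.31 t3 0.25 [ 0.07  0.46  0.42  1.57 -0.2   1.16 -0.78]
-1.31 t3 0.32 [ 0.06  0.41  0.44  1.48 -0.18  1.29 -0.8 ]
-1.31 plate 0.03 [-0.84  0.58  0.2   1.9  -0.18  0.68 -1.84]
-1.31 plate 0.25 [-0.82  0.31  0.17  1.74 -0.06  1.1  -1.94]
-1.31 plate 0.32 [-0.81  0.26  0.15  1.65 -0.04  1.24 -1.96]
```

Run:
```python
from h import *
q=quat(1.83)
r.move_to([.53,-.27,.36],q); snap('wrist','w_tray')
r.move_to([.59,.06,.36],q); W=snap('wrist','w_cad'); print(sense()['time'])
for c in ('red','blue','yellow','violet'):
    ce,st,m=blob(W,c,smin=100); print(c,ce.round(1),st.tolist(),onz(W,ce,.15).round(4))
cv2.imwrite('pics/both1.png',cv2.resize(np.vstack([cv2.imread('pics/w_tray.png'),W['img']]),None,fx=.7,fy=.7))
```

```text
3.675
red [329.5 197. ] [314, 181, 33, 33, 848] [0.589  0.1268 0.15  ]
blue [ 21.7 219.7] [0, 191, 40, 64, 1268] [ 0.7182 -0.2464  0.15  ]
yellow [230.4 196.6] [214, 180, 33, 35, 854] [0.6201 0.0066 0.15  ]
violet [278.7 186.4] [263, 170, 33, 34, 895] [0.5921 0.0618 0.15  ]
```

View pics/both1.png

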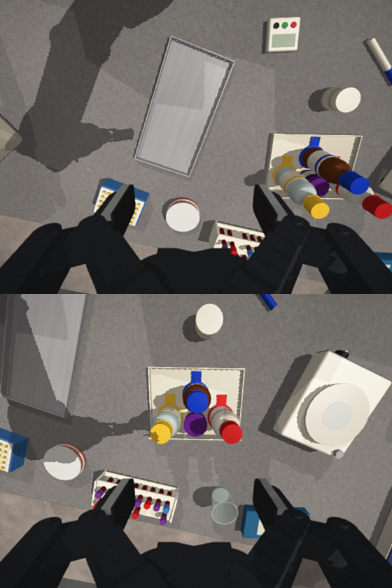

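```bash
cat >> h.py <<'E'
def at(d,p,q):
    T=np.eye(4); T[:3,:3]=R.from_quat(q).as_matrix(); T[:3,3]=p; d['T']=T@d['hand_eye']; return d
E
python3 - <<'E'
from h import *
q=quat(1.83); W=snap('wrist'); print(W['T'][:3,3])
ce,st,m=blob(W,'blue',(255,110,310,170),smin=100); print('blue',ce,st,onz(W,ce,.15).round(4))
print('jar',onz(W,(278.7,186.4),.058).round(4),'plate',onz(W,(481,171),.083).round(4))
W=at(W,[.53,-.27,.36],q)
img=cv2.imread('pics/w_tray.png')
c=np.array([[244,54],[333,88],[271,251],[191,227]],np.float32)
g=cv2.cvtColor(img,cv2.COLOR_BGR2GRAY); 
X=np.array([onz(W,u,.018) for u in c]);print(X.round(4),X.mean(0),[np.linalg.norm(X[i]-X[(i+1)%4]).round(4) for i in range(4)])
v=X[2]+X[3]-X[0]-X[1];print('yaw',np.arctan2(v[1],v[0]))
E
```

```text
[0.51617622 0.0394925  0.50231405]
blue [281.64285714 153.57627119] [267 137  31  33 826] [0.5524 0.0548 0.15  ]
jar [0.6119 0.0674 0.058 ] plate [0.5101 0.3439 0.083 ]
[[ 0.3783 -0.3602  0.018 ]
 [ 0.3891 -0.2169  0.018 ]
 [ 0.6806 -0.2405  0.018 ]
 [ 0.6716 -0.3899  0.018 ]] [ 0.5299053 -0.3018708  0.018    ] [np.float64(0.1437), np.float64(0.2924), np.float64(0.1496), np.float64(0.2948)]
yaw -0.09097138369944689
```

```bash
cat >> h.py <<'E'
Q=quat(1.83); HI=.225
def lin(p,v=.25): r.move_linear([float(x) for x in p],vel=v)
def pick(xy,z,hi=HI,open_=.062,effort=40):
    """go above xy, descend, grip, lift to TCP height hi"""
    eoat.set_gripper(open_,effort); lin([*xy,z],.2); eoat.set_gripper(0.0,effort); w=sense()['width']
    lin([*xy,z+.01],.05); lin([*xy,hi],.2); print('picked width',round(w,4),round(sense()['width'],4),'t',sense()['time']); return w
def lower(xy,z,hi=HI,open_=.062,dz=.004,maxdown=.006):
    """go down to z+dz, then creep until contact, release, rise"""
    lin([*xy,z+dz],.15); r.sleep(.15); f0=sense()['wrist_force'][2]; zz=z+dz
    while zz>z-maxdown:
        zz-=.001; lin([*xy,zz],.02); f=sense()['wrist_force'][2]-f0
        if f>1.5: break
    eoat.set_gripper(open_); print('placed z',round(zz,4),'exp',z,'df',round(f,2),'t',sense()['time']); r.sleep(.1); lin([*xy,hi],.25)
tc=np.array([.530,-.302]); ty=-.09; tx=np.array([np.cos(ty),np.sin(ty)])
SLOT={'yellow':tc+.085*tx,'blue':tc-.085*tx,'red':tc}
CAP={'yellow':np.array([.6201,.0070]),'blue':np.array([.5522,.0545]),'red':np.array([.589,.1260])}
ZG=.127
E
python3 - <<'E'
from h import *
eoat.set_gripper(.062,40)
c=CAP['yellow']; r.move_to([*c,HI],Q); pick(c,ZG); snap('side','y1'); lin([*SLOT['yellow'],HI],.3); lower(SLOT['yellow'],ZG-.003); 
snap('side','y2'); a=np.hstack([cv2.imread('pics/y1.png'),cv2.imread('pics/y2.png')]);cv2.imwrite('pics/y.png',cv2.resize(a,None,fx=.7,fy=.7))
E
```

```text
picked width 0.0352 0.0353 t 6.8833
placed z 0.124 exp 0.124 df 9.14 t 10.4667
```

View pics/y.png

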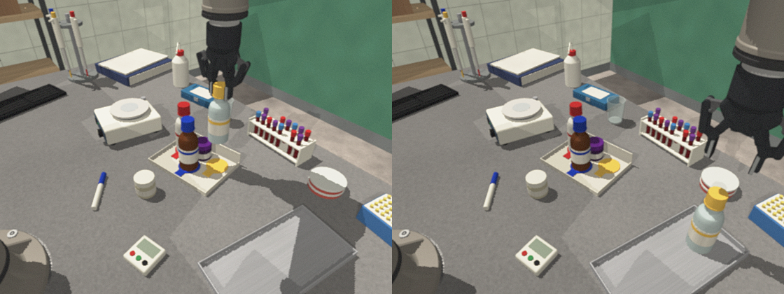

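Run:
```python
from h import *
for k in ('blue','red'):
    c=CAP[k]; lin([*c,HI],.35); pick(c,ZG); lin([*SLOT[k],HI],.3); lower(SLOT[k],ZG-.003)
r.move_to([.53,-.27,.36],Q); W=snap('wrist')
for k,roi in (('yellow',None),('blue',None),('red',None)):
    ce,st,m=blob(W,k,(150,20,390,300),smin=100); p=onz(W,ce,.146)[:2]-tc; print(k,ce.round(),st[4],'tray xy',p@tx,p@[-tx[1],tx[0]])
r.move_to([.585,.05,.36],Q); C=snap('wrist','w_cad2')
r.move_to([.50,.30,.36],Q); S=snap('wrist','w_stir')
print(sense()['time'],sense()['position'])
cv2.imwrite('pics/both2.png',np.hstack([np.vstack([W['img'][:300],C['img'][:300]])[:,100:460],np.vstack([S['img'][:300],S['img'][:300]*0])[:,100:]]))
```

```text
picked width 0.0351 0.0348 t 14.525
placed z 0.124 exp 0.124 df 7.98 t 18.2167
picked width 0.0348 0.0349 t 22.4333
placed z 0.124 exp 0.124 df 6.59 t 26.35
yellow [230. 236.] 818 tray xy 0.08435236388965635 -0.000681913697832576
blue [274. 108.] 870 tray xy -0.08561280532930506 -0.0003039005814400049
red [251. 177.] 804 tray xy -0.0005189100125768342 -0.00020703970540784976
30.025 [0.50123178 0.29809065 0.35987909]
```

View pics/both2.png

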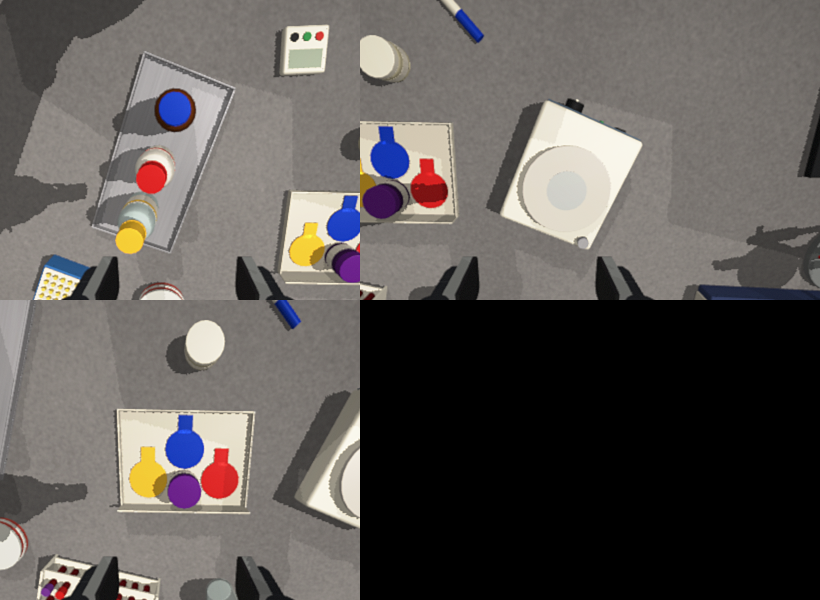

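Run:
```python
from h import *
S=snap('wrist'); img=cv2.imread('pics/w_cad2.png'); C=dict(S); C['img']=img; at(C,[.585,.05,.36],Q)
K=cv2.getStructuringElement(cv2.MORPH_ELLIPSE,(21,21))
cc={}
for c in ('red','blue','yellow'):
    m=cv2.morphologyEx(mask(img,c,smin=110),cv2.MORPH_CLOSE,np.ones((3,3),np.uint8)); m[:100]=0;m[230:]=0; m=cv2.morphologyEx(m,cv2.MORPH_OPEN,K)
    ct=max(cv2.findContours(m,0,2)[0],key=cv2.contourArea); (u,v),rad=cv2.minEnclosingCircle(ct); e=cv2.fitEllipse(ct)
    cc[c]=onz(C,(u,v),.006); print(c,(u,v,rad),np.round(e[0],1),np.round(e[1],1),cc[c].round(4),onz(C,e[0],.006).round(4))
ce,st,m=blob(C,'violet',(200,140,330,230),smin=60); print('jar',ce,st,onz(C,ce,.055).round(4))
d=cc['red']-cc['yellow'];print('caddy y yaw',np.arctan2(d[1],d[0]))
g=cv2.cvtColor(S['img'],cv2.COLOR_BGR2GRAY); 
print('grey along row',g[190,250:375:5],'spot',onz(S,(307,190),.083))
gb=cv2.GaussianBlur(g,(3,3),0); h=cv2.HoughCircles(gb,cv2.HOUGH_GRADIENT,1,20,param1=60,param2=15,minRadius=38,maxRadius=50); print(h[0][:3]); print(onz(S,h[0][0][:2],.083))
print(S['T'][:3,3], C['T'][:3,3], sense()['position'])
```

```text
red (319.0, 179.0, 19.105072021484375) [319.4 179.3] [36.2 37.4] [0.5875 0.1269 0.006 ] [0.5879 0.1277 0.006 ]
blue (284.5, 148.0, 20.00634765625) [284.3 148.2] [37.1 38.7] [0.5519 0.0552 0.006 ] [0.5523 0.055  0.006 ]
yellow (248.5, 177.5, 19.557706832885742) [247.7 178. ] [36.2 37.9] [0.6161 0.0082 0.006 ] [0.6174 0.0072 0.006 ]
jar [283.92756757 190.70594595] [268 173  33  36 925] [0.612  0.0694 0.055 ]
caddy y yaw 1.8077640936108161
grey along row [208 242 148 220 219 220 220 220 207 208 208 209 209 210 211 211 221 221
 222 222 231 245 122 118 124] spot [0.51232911 0.34763892 0.083     ]
[[306.5 189.5  43.8]
 [114.5 180.5  41.6]
 [ 70.5 335.5  46.1]]
[0.51178858 0.34670861 0.083     ]
[0.42716872 0.2794733  0.50226398] [0.51101559 0.03108316 0.50238631] [0.50118856 0.29814592 0.35987735]
```

Run:
```python
from h import *
J=[.612,.0683]; P=[.512,.346]
r.move_to([*J,.20],Q); pick(J,.018,hi=.20,open_=.085); lin([*P,.20],.25); lower(P,.098,hi=.24,open_=.08)
S=snap('scene','s2');D=snap('side','d2'); print(sense()['time'])
cv2.imwrite('pics/j.png',np.hstack([cv2.resize(S['img'][160:300,380:520],None,fx=2.8,fy=2.8),cv2.resize(D['img'][110:250,110:250],None,fx=2.8,fy=2.8)]))
r.move_to([.50,.30,.36],Q); W=snap('wrist','w_stir2')
ce,st,m=blob(W,'violet',(200,100,400,300),smin=60); print('jar',ce,st,onz(W,ce,.137).round(4))
gb=cv2.GaussianBlur(cv2.cvtColor(W['img'],cv2.COLOR_BGR2GRAY),(3,3),0); h=cv2.HoughCircles(gb,cv2.HOUGH_GRADIENT,1,20,param1=60,param2=12,minRadius=40,maxRadius=48)
print(h[0][:2],onz(W,h[0][0][:2],.083))
cv2.imwrite('pics/j.png',np.hstack([cv2.imread('pics/j.png'),cv2.resize(W['img'][110:250,230:370],None,fx=2.8,fy=2.8)])[:,:])
cv2.imwrite('pics/j.png',cv2.resize(cv2.imread('pics/j.png'),(798,266)))
```

```text
picked width 0.0531 0.0533 t 34.4083
placed z 0.098 exp 0.098 df 4.41 t 38.075
38.9917
jar [308.17125838 198.21667908] [ 289  177   41   43 1343] [0.5101 0.3452 0.137 ]
[[304.5 187.5  44.1]
 [462.5 357.5  44.1]] [0.508266   0.34478028 0.083     ]
```

View pics/j.png

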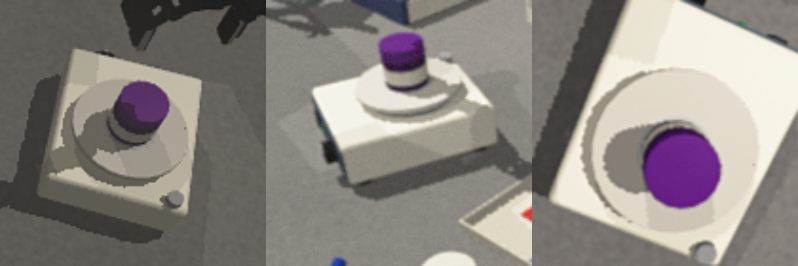

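Run:
```python
from h import *
T={'red':(.5885,.1268),'blue':(.5522,.0548),'yellow':(.6185,.0073)}
eoat.set_gripper(.062,40)
for k in ('red','blue','yellow'):
    r.move_to([*SLOT[k],HI],Q); pick(SLOT[k],ZG-.003); lin([*T[k],HI],.3); lower(T[k],ZG)
r.move_to([.585,.05,.36],Q); W=snap('wrist','w_end'); S=snap('scene'); D=snap('side')
for c,roi in {'red':(290,140,360,230),'blue':(250,80,320,185),'yellow':(200,140,260,240)}.items():
    ce,st,m=blob(W,c,roi,smin=100); print(c,st.tolist(),onz(W,ce,.149).round(4))
cv2.imwrite('pics/end.png',np.hstack([cv2.resize(W['img'][60:280,160:440],(400,314)),cv2.resize(D['img'][110:330,120:400],(400,314))])); print(sense()['time'])
```

```text
picked width 0.0352 0.0347 t 44.3417
placed z 0.129 exp 0.127 df 3.66 t 47.7333
picked width 0.0352 0.0351 t 52.1833
placed z 0.129 exp 0.127 df 2.79 t 55.35
picked width 0.0351 0.0353 t 59.55
placed z 0.128 exp 0.127 df 11.99 t 62.8083
red [319, 185, 34, 34, 859] [0.587  0.1277 0.149 ]
blue [272, 142, 32, 34, 833] [0.5508 0.055  0.149 ]
yellow [221, 183, 32, 35, 853] [0.6169 0.0065 0.149 ]
64.2333
```

View pics/end.png

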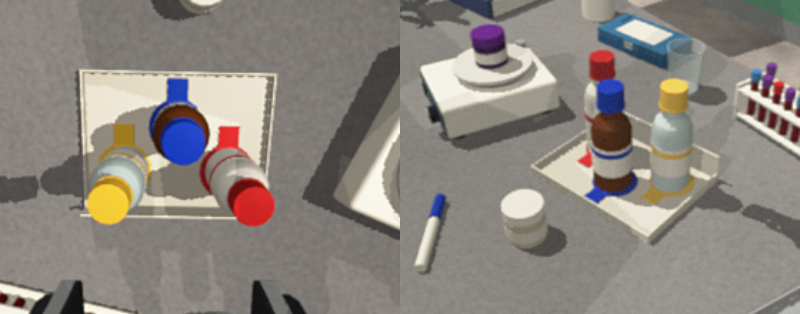

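Run:
```python
from h import *
finish_job(); print(sense()['time'])
```

```text
the job is handed in; nothing more can be done
the job is handed in; nothing more can be done
```

I moved the three bottles onto the steel tray, stood the violet-lidded jar on the stirrer plate, then put each bottle back on its own coaster. I handed the job in after about 64 s of robot time; no verdict is reported.

What the last checks showed:
- **On the tray:** the caps were within 1 mm of their planned spots, well inside the limits.
- **Bottles on coasters:** cap centres were about 1–2 mm from the measured coaster centres, and all three looked upright and released.
- **Stain jar:** it stood upright within about 4 mm of the plate centre. My readings of the plate centre spread by several millimetres, up to about 4 mm between wrist-camera views and more in the rougher outside views. That is still inside the 15 mm tolerance.
- **White-lidded jar:** I never handled it, and it looked unmoved in the pictures, but I did not measure its position again.
- **Disagreement:** when I put the bottles back, they touched down 1–2 mm higher than planned, so I released them at first contact. The heights fit standing flat on the coasters, and no check failed.

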